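Unhook the T-headed rack hook from its stirrup and sort both into pans

ROBOT

A 6-joint arm with a two-finger parallel gripper is mounted at the origin on the work surface. World frame = base frame: x ahead of the robot, y to its left, z up, the work surface at z = 0. Lengths are in m, angles in rad, forces in N, time in s.
With the tool pointing down it reaches from about 0.3 to 0.775 m from the base axis. Payload 14.6 kg.
Tool frame: the origin (TCP) lies at the very end of the fingers, on their centre line; the grasp point (between the pads) lies 19 mm behind it; z points along the fingers, y is the line along which they close (so a half turn about z gives the same grasp; the last joint's range is limited). The gripper opens to 85 mm and grips with 20 to 120 N. Pads are 22 mm wide; open, the fingers measure 114 mm over their backs; the gripper's body (76 mm by 85 mm) begins 54 mm behind the grasp point. The pads swing forward as they close: fully open they stand 13 mm farther back than shut.
Start: joints at [-1.276, 0.3, 1.521, -0, 1.321, -0.067], TCP at [0.195, -0.514, 0.231] pointing down, gripper open.
Joint ranges: [-3.03, 3.03], [-0.79, 2.21], [0.23, 2.52], [-1.04, 4.18], [0, 3.07], [-2.55, 2.55]. Speed limits (rad/s): [2.22, 2.22, 2.57, 3.14, 3.14, 3.14].

INTERFACE

Orientations are given as a unit quaternion [w, x, y, z].
In Python, from station import manip gives the robot as it stands.
- The arm moves only by the tool play_rows, never from a script. Its arguments are lists of equal length, an entry for each row: "dr": the turn, a rotation vector about the tool's x, y, z scaled (see below), a list of three; "linear": the shift along the tool's x, y, z scaled (see below), a list of three; "grip": the closure in counts, from 0 (fully open) to 255 (shut). In form: {"dr": [[rx, ry, rz], ...], "linear": [[dx, dy, dz], ...], "grip": [grip, ...]}. A call has 1 to 10 rows; each row is the pose to reach, as a shift and turn from the pose commanded when the call began, along the tool's axes at that moment, turning the shorter way round; what a row does not reach only later rows make up. The controller multiplies each number of a shift by 40 cm and each number of a turn by pi rad. A row lasts 1/10 s, in which the tool goes at most 50 mm and 8.59 degrees, less where a joint would pass 70% of its speed; a pose out of reach is approached as far as the arm can. A call with a number of a shift or a turn outside -1 to 1 is refused whole. A call with a gripper value outside its range is refused whole. The fingers move at their own pace and stop on an object; "newtons" is the grip in N (left out, the last holds). Time passes only in rows, so rows that repeat a pose let the fingers close. It gives the time, the measured TCP pose, the force, the opening and the grip force at its end, in the units of the state.
- manip.read_state(): the state, without advancing time (a new reading comes with each control period).
- manip.read_camera(name): name is "scene" or "top" or "wrist"; returns the picture (420x560x3 uint8, blue, green, red); there is no depth.
- manip.camera_info(name): a dict with "fovy" (degrees; the focal length in pixels is half the picture's height over the tangent of half this angle, whatever the lens; pixels are square), "cx", "cy" (the principal point, pixels), "extrinsics" (4x4, takes a point from world to camera coordinates). Camera axes: x right, y down, z forward; pixel columns grow to the right and rows downward; lengths in m; the calibration is good to about 2 mm. A picture is of the moment at which its call begins: read the wrist's pose just before it. camera_info takes no time and is no camera call; for the wrist camera it gives the pose at the moment of the call.
- manip.finish_job(): hands the job in; it is judged then, once.
Trained networks look in the newest picture that a camera, given by its name, has taken for a name from the list of things; names that differ only in an ending like _2 or _b are one class to them, and where a whole thing is asked for, a point or a joint stands for the part that bears it (a point fixed in the world has none). Each returns a list of dicts, best first, with "conf" (0 to 1); they miss things now and then, are a little off and sometimes report something else, mostly with a low value. They report only what shows in the picture. A call takes as long as a camera call. They do not tell look-alikes from the thing itself.
- manip.masks_of(query, camera): "mask" (420x560 bool, what is visible of it) and "extent" ([left, top, right, bottom] in pixels, round what is visible of it).
The state is a dict: "t": time; "qpos": joint angles; "joint_vel": joint speeds; "effort": joint torques, N m; "tool_pos": TCP position; "tcp_rot": TCP orientation; "ft_force": force on the tool from outside, world axes, zero at the start; "torque": the same for the moment, N m; "finger_gap": finger opening in m; "grip_force": force on a finger pad.
Only numpy, scipy, OpenCV 4.12 (cv2) and the standard library are available. Lean on these libraries where they do the work, as an engineer would, in place of code of your own. Each camera call takes 0.05 s, during which the arm holds its last target. There are 200 camera calls.

TASK

With the stirrup hanger left hanging on the rack arm, lift the T-headed hook that is locked in it, twist it clockwise (seen from above) until the head lines up with the slot, draw it down and out, and put it in the long shallow pan, wholly inside. Then lift the hanger off the arm and stand it upright on the floor of the deep square pan. Lower both in without dropping them, and do not disturb the jars and utensils around.

Things in the scene. Friction and masses are not known exactly. Their poses are not given: they have to be found in the camera images.
- hook_grip (a point): T-headed steel hook, 0.25 kg, 199 mm tall, hanging upright (z up). This point: middle of its shank, the place to grip. Shank bar 16 mm along its x, 10 mm along y, from 22 mm below here up to the head. Below, a J of 10 mm rod ends 42 mm under here and reaches 38 mm to +x. Hanger and arm are straight above: grip across y with the tool slanting in along the hook's +x, 40 to 48 deg from vertical
- hook_head (a point): middle of the hook's T-head, 151 mm straight above hook_grip, same axes. A crossbar 56 mm long, 12 mm wide and 12 mm high; seen from above it points 35 deg clockwise of the hook's x. It rests across the hanger's slot, 50 deg anticlockwise of it, between lips 6 mm high. To free: lift 10 to 20 mm, turn 50 deg clockwise, lower to 20 mm or more below the hanging height
- hanger_slot (a point): steel stirrup hanger, 0.45 kg, 104 mm tall: centre of its slot at the top face of the bottom plate (80 mm along x, 70 mm along y, 6 mm thick; its underside is the hanger's lowest face). Slot 66 mm along the hanger's x, 22 mm wide. Straps 5 mm thick at y = +-32 mm rise to a top bar whose underside, 48 mm above this point, rests on the arm; 26 mm is the most the hook can be lifted
- hanger_tab (a point): middle of the hanger's upright grip tab, 77 mm above hanger_slot, same axes: 40 mm along x, 8 mm thick along y, its top 21 mm above this point, its foot on the hanger's top bar 23 mm below. Grip across y from above. The hanger's x points away from the robot (within 12 deg), along the arm, so at the start the hook's x points roughly to the robot's left, 85 deg anticlockwise of it
- rack_tip (a point): front end of the fixed rack arm, at its flat top. The arm, 34 mm wide and 10 mm thick, runs level from here along this point's +x (away from the robot); a lip here is 6 mm thick and stands 8 mm above the top. The hanger is raised 12 to 25 mm and drawn off to -x; free after about 100 mm. Beam and column carry the arm 230 mm along +x, the column 100 mm to +y
- long_pan: long shallow steel pan, fixed, outside 325 mm along its x, 176 mm along y, walls 3 mm thick and 65 mm high with a narrow rim. Origin: centre of its underside; inner floor 3 mm above
- square_pan: deep square steel pan, fixed, outside 190 x 190 mm, walls 3 mm thick and 100 mm high with a narrow rim. Origin: centre of its underside; inner floor 3 mm above
- jar_big: closed glass jar of spread, 84 mm across, 125 mm tall; a bystander, to be left alone. Origin at its underside
- jar_small: closed glass jar, 66 mm across, 90 mm tall; a bystander, to be left alone. Origin at its underside
- spray: white plastic bottle, 70 mm across, 190 mm tall; a bystander, to be left alone. Origin at its underside
- spatula: spatula 200 mm long lying on the table; a bystander, to be left alone. Origin at its underside
- cup: steel cup, 80 mm across, 90 mm tall; a bystander, to be left alone. Origin at its underside
- bowl: steel bowl, 140 mm across, 60 mm tall; a bystander, to be left alone. Origin at its underside
Mind the look-alikes: they are no part of the job. Leave any red look-alike of the part that bears hanger_slot alone.

How it is judged:
On the way, in this order (a step that is already met when the one before it is completed fails the run):
1. the hook is out under the hanger's plate while the hanger still hangs on the arm (z of hook_head in the frame of hanger_slot below -0.012 m and distance between hook_head and hanger_slot below 0.3 m and distance of hanger_slot from where it was at the start of the episode below 0.05 m and height (world z) of hanger_slot above 0.23 m), for 0.1 s.
2. the hook lies in the long pan (x of hook_grip in the frame of long_pan between -0.159 and 0.159 m and y of hook_grip in the frame of long_pan between -0.085 and 0.085 m and x of hook_head in the frame of long_pan between -0.159 and 0.159 m and y of hook_head in the frame of long_pan between -0.085 and 0.085 m and z of hook_grip in the frame of long_pan below 0.06 m and z of hook_head in the frame of long_pan below 0.085 m), for 0.2 s.
3. the hanger stands in the square pan (x of hanger_slot in the frame of square_pan between -0.092 and 0.092 m and y of hanger_slot in the frame of square_pan between -0.092 and 0.092 m and z of hanger_slot in the frame of square_pan below 0.02 m and angle between hanger_tab's own z axis and vertical below 0.2 rad), for 0.2 s.
At the end, for the whole second after the job is handed in: The hook lies wholly between the walls of the long pan (shank middle under 60 mm and head under 85 mm above the table), the hanger stands upright (within about 11 deg) on the floor of the square pan, both released and at rest (all of step 2 and all of step 3 and linear speed of each of hook, hanger below 0.03 m/s); the robot touches nothing.
It fails at once if a bystander is moved more than 40 mm (distance of any of jar_big, jar_small, spray, spatula, cup, bowl from where it was at the start of the episode above 0.04 m).
It fails at once if the hook or the hanger is dropped or thrown (faster than 1.5 m/s) (linear speed of any of hook, hanger above 1.5 m/s).
It also fails if it takes over 67 s, if anything falls off the work surface, if the arm or the gripper's body presses on something with over 40 N, if the wrist force passes 120 N, or if a joint passes its speed limit or range.

## Working session

There is one attempt and no reset: what is moved stays moved. The work goes in short steps, Python scripts to look and compute and a tool call to move; the robot and the scene stay as the last step left them, time stands still between calls to the robot, and variables do not carry over. Pictures are saved under pics/ and viewed, at most 10 in all, crops included, and the job is handed in when it is done.

Besides the shell and the picture viewer there is one more tool, called by a JSON object that holds its "api" and its "payload". play_rows: Moves the arm, as the interface text tells. Its arguments: {"type":"object","properties":{"dr":{"type":"array","items":{"type":"array","items":{"type":"number"}}},"linear":{"type":"array","items":{"type":"array","items":{"type":"number"}}},"grip":{"type":"array","items":{"type":"number"}},"newtons":{"type":"number"}},"required":["dr","linear","grip"]}

```bash
mkdir -p pics; ls; cat > h.py <<'E'
import numpy as np, cv2
from station import manip
from scipy.spatial.transform import Rotation as R
def K(n):
    i=manip.camera_info(n); f=210/np.tan(np.radians(i["fovy"])/2); return f,i["cx"],i["cy"],np.array(i["extrinsics"])
def proj(n,P,k=None):
    f,cx,cy,E=k or K(n); P=np.atleast_2d(P); c=P@E[:3,:3].T+E[:3,3]
    return np.c_[f*c[:,0]/c[:,2]+cx, f*c[:,1]/c[:,2]+cy]
def ray(n,uv,k=None):
    f,cx,cy,E=k or K(n); d=np.array([(uv[0]-cx)/f,(uv[1]-cy)/f,1.]); Rm=E[:3,:3]
    return -Rm.T@E[:3,3], Rm.T@d
def atz(n,uv,z,k=None):
    o,d=ray(n,uv,k); return o+d*(z-o[2])/d[2]
def tri(obs):
    A=np.zeros((3,3));b=np.zeros(3)
    for o,d in obs:
        d=d/np.linalg.norm(d);M=np.eye(3)-np.outer(d,d);A+=M;b+=M@o
    return np.linalg.solve(A,b)
def cur():
    s=manip.read_state(); q=s["tcp_rot"]; return np.array(s["tool_pos"]),R.from_quat([q[1],q[2],q[3],q[0]]),s
def delta(p,Rm,p0=None,R0=None):
    if p0 is None: p0,R0,_=cur()
    return R0.inv().apply(np.array(p)-p0)/.4,(R0.inv()*Rm).as_rotvec()/np.pi
E
python3 - <<'E'
from h import *
ims={}
for n in("scene","top"):
    ims[n]=manip.read_camera(n); cv2.imwrite(f"pics/{n}0.png",ims[n])
    f,cx,cy,E=K(n); print(n,round(f,1),cx,cy,"pos",(-E[:3,:3].T@E[:3,3]).round(3),"fwd",E[2,:3].round(2))
    for q in("hook_grip","hanger_slot","rack_tip","long_pan","square_pan","jar_big","jar_small","spray","spatula","cup","bowl"):
        print(n,q,[(round(m["conf"],2),[int(v) for v in m["extent"]]) for m in manip.masks_of(q,n)][:4])
print(cur()[0],cur()[1].as_matrix().round(2).tolist())
cv2.imwrite("pics/both0.png",cv2.resize(np.vstack([ims["scene"],ims["top"]]),None,fx=.71,fy=.71))
E
```

```text
pics
scene 542.2 279.3962246480056 210.79411030158272 pos [ 1.626 -0.844  1.126] fwd [-0.66  0.51 -0.54]
scene hook_grip [(0.61, [310, 211, 325, 265])]
scene hanger_slot [(0.84, [297, 188, 331, 226]), (0.64, [275, 185, 294, 216]), (0.31, [212, 252, 270, 260])]
scene rack_tip [(0.85, [291, 188, 386, 286])]
scene long_pan [(0.56, [135, 240, 250, 339])]
scene square_pan [(0.76, [306, 184, 372, 247]), (0.16, [259, 280, 291, 330])]
scene jar_big [(0.8, [258, 279, 288, 331])]
scene jar_small [(0.84, [243, 319, 266, 356])]
scene spray [(0.65, [389, 213, 412, 276])]
scene spatula [(0.84, [209, 252, 271, 263])]
scene cup [(0.94, [134, 326, 168, 366]), (0.66, [388, 195, 425, 225])]
scene bowl [(0.76, [387, 198, 425, 226])]
top 491.3 287.4350428584075 211.4681445196949 pos [0.136 0.035 1.887] fwd [ 0.22 -0.01 -0.97]
top hook_grip []
top hanger_slot [(0.87, [217, 283, 246, 309]), (0.54, [265, 167, 290, 193])]
top rack_tip [(0.91, [235, 126, 285, 194]), (0.53, [286, 231, 332, 264]), (0.32, [408, 176, 431, 200])]
top long_pan [(0.55, [342, 182, 403, 275]), (0.55, [321, 158, 343, 185])]
top square_pan [(0.78, [175, 202, 236, 265])]
top jar_big [(0.83, [317, 159, 344, 186])]
top jar_small [(0.58, [344, 146, 364, 171])]
top spray [(0.9, [194, 151, 218, 173])]
top spatula [(0.98, [285, 232, 335, 265]), (0.38, [318, 156, 342, 186])]
top cup [(0.8, [408, 176, 431, 201])]
top bowl [(0.69, [133, 192, 171, 228])]
[ 0.19467093 -0.51439388  0.23129546] [[0.94, 0.35, 0.0], [0.35, -0.94, -0.0], [0.0, 0.0, -1.0]]
```

View pics/scene0.png

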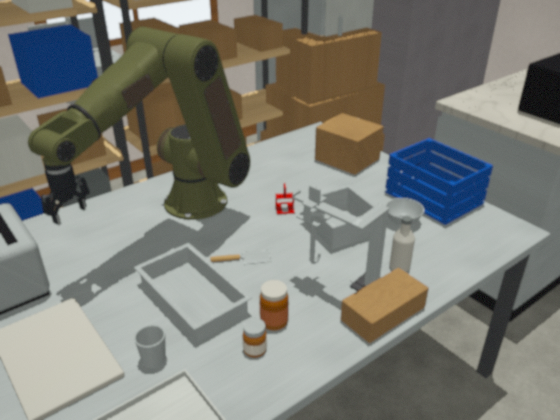

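View pics/top0.png

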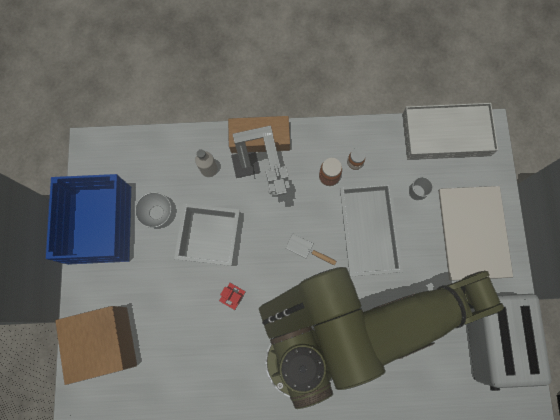

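Scene: true (steel) hanger at about (313,207), with the hook below it at (317,238). Top: hanger at (277,180). Candidates for the hanger are the steel one on the rack at scene (313,207)/top (277,180) and the red look-alike standing on the table at scene (285,203)/top (232,296). I choose the steel one.

```bash
cat >> h.py <<'E'
from scipy.optimize import minimize
def box(c,s): 
    c=np.array(c);s=np.array(s)/2
    return np.array([c+s*np.array([i,j,k]) for i in(-1,1) for j in(-1,1) for k in(-1,1)])
def sil(parts,p,yaw,n,k):
    m=np.zeros((420*2,560*2),np.uint8); Rz=R.from_euler("z",yaw).as_matrix()
    for b in parts:
        uv=proj(n,b@Rz.T+p,k)*2
        if not np.all(np.isfinite(uv)) or np.abs(uv).max()>1e5: continue
        cv2.fillConvexPoly(m,cv2.convexHull((uv*16).round().astype(np.int32)),1,shift=4)
    return m
def fit(parts,obs,x0,fz=None):
    ms=[(n,k,cv2.resize(m.astype(np.uint8),None,fx=2,fy=2)) for n,k,m in obs]
    def c(x):
        z=fz if fz is not None else x[3]; t=0
        for n,k,m in ms:
            s=sil(parts,np.array([x[0],x[1],z]),x[2],n,k); t-=np.logical_and(s,m).sum()/max(1,np.logical_or(s,m).sum())
        return t/len(ms)
    S=np.array([.02,.02,.15,.02])[:len(x0)]; best=None
    for sg in(1,-1):
        x=np.array(x0,float)
        for sc in(1,.4,.2):
            sim=np.vstack([x]+[x+sg*sc*S*e for e in np.eye(len(x))])
            r=minimize(c,x,method="Nelder-Mead",options=dict(initial_simplex=sim,xatol=1e-4,fatol=1e-4,maxiter=150)); x=r.x
        if best is None or r.fun<best.fun: best=r
    return best.x,best.fun
HANG=[box([0,0,-.003],[.08,.07,.006]),box([0,.032,.024],[.08,.005,.06]),box([0,-.032,.024],[.08,.005,.06]),box([0,0,.051],[.04,.07,.006]),box([0,0,.077],[.04,.008,.042])]
E
python3 - <<'E'
from h import *
def c(m): e=m["extent"]; return [(e[0]+e[2])/2,(e[1]+e[3])/2]
for n in("scene","top"): manip.read_camera(n)
kt=K("top");ks=K("scene")
for q,s,xy in(("long_pan",[.325,.176,.065],None),("square_pan",[.19,.19,.1],None)):
    M=manip.masks_of(q,"top")[0]; 
    p=atz("top",c(M),s[2]/2); print(q,p,c(M))
    x,f=fit([box([0,0,s[2]/2],s)],[("top",kt,M["mask"])],[p[0],p[1],0],fz=0)
    print(q,x.round(4),np.degrees(x[2]).round(1),f)
for q,h in(("jar_big",.125),("jar_small",.09),("spray",.19),("spatula",.01),("cup",.09),("bowl",.06)):
    M=manip.masks_of(q,"top")[0]; print(q,atz("top",c(M),h/2).round(3))
# hanger
mt=[m for m in manip.masks_of("hanger_slot","top") if m["extent"][1]<220]
ms=[m for m in manip.masks_of("hanger_slot","scene") if m["extent"][0]>290]
print(len(mt),len(ms))
T=tri([ray("top",c(mt[0])),ray("scene",c(ms[0]))]);print("hanger centre",T)
# rack tip by hand
print("arm dir", [(atz("top",uv,.32)).round(3) for uv in((281,192),(266,132))])
E=np.array(manip.camera_info("wrist")["extrinsics"]);p,Rm,s=cur()
o=-E[:3,:3].T@E[:3,3]; print("wrist f",K("wrist")[:3],"pos in tool",Rm.inv().apply(o-p).round(3),"axes in tool (rows)",(E[:3,:3]@Rm.as_matrix()).round(2))
im=manip.read_camera("scene"); a=cv2.resize(im[170:290,260:420],None,fx=4,fy=4,interpolation=2)
im=manip.read_camera("top"); b=cv2.resize(im[110:210,220:320],(480,480),interpolation=2)
cv2.imwrite("pics/crop.png",cv2.resize(np.hstack([a,b]),(800,343)))
E
```

```text
long_pan [ 0.4750527  -0.29433174  0.0325    ] [371.0, 229.7]
long_pan [ 0.4756 -0.2917  0.0381] 2.2 -0.933757892445025
square_pan [0.4795831  0.34066047 0.05      ] [204.75, 235.5]
square_pan [ 0.4833  0.3275 -0.1671] -9.6 -0.9344995293379353
jar_big [ 0.706 -0.158  0.062]
jar_small [ 0.763 -0.255  0.045]
spray [0.749 0.32  0.095]
spatula [ 0.412 -0.062  0.005]
cup [ 0.633 -0.5    0.045]
bowl [0.594 0.549 0.03 ]
1 1
hanger centre [0.6247356  0.05827585 0.26664675]
arm dir [array([0.563, 0.043, 0.32 ]), array([0.776, 0.084, 0.32 ])]
wrist f (np.float64(332.07589261589436), 280.6480465763371, 209.85875066801373) pos in tool [ 0.069 -0.    -0.142] axes in tool (rows) [[ 0.    1.   -0.  ]
 [-0.96  0.   -0.28]
 [-0.28  0.    0.96]]
```

View pics/crop.png

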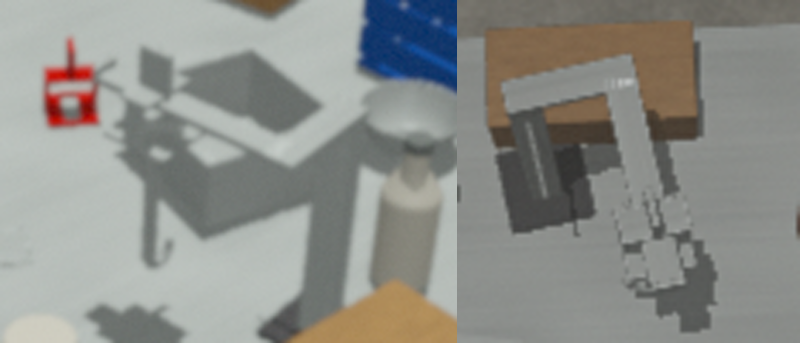

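The crops show the steel hanger on the arm's front end with the hook below it, J toward +y. The red one stands apart on the table. Next I move to a wrist view.

```bash
cat >> h.py <<'E'
def orient(az,pitch):  # tool z: azimuth az deg, pitch deg below horizontal; camera side up
    a,b=np.radians(az),np.radians(pitch); d=np.array([np.cos(a),np.sin(a),0]);u=np.array([0,0,1.])
    z=d*np.cos(b)-u*np.sin(b); x=d*np.sin(b)+u*np.cos(b)
    return R.from_matrix(np.c_[x,np.cross(z,x),z])
def go(p,az,pitch):
    l,r=delta(p,orient(az,pitch)); P,Q,s=cur()
    print("linear",l.round(4).tolist(),"dr",r.round(4).tolist(),"deg",round(np.linalg.norm(r)*180,1),"t",s["t"],"q",np.round(s["qpos"],2).tolist())
E
python3 -c "
from h import *
go([.53,-.15,.35],70,20)"
```

```text
linear [1.1065, -0.5553, -0.2968] dr [0.1667, 0.3634, -0.238] deg 83.8 t 1.9 q [-1.28, 0.3, 1.52, -0.0, 1.32, -0.07]
```

{"api": "play_rows", "payload": {"linear": [[0.55,-0.28,-0.15],[0.98,-0.5,-0.26],[0.98,-0.5,-0.26],[0.98,-0.5,-0.26],[0.98,-0.5,-0.26],[0.98,-0.5,-0.26],[0.98,-0.5,-0.26],[0.98,-0.5,-0.26],[0.98,-0.5,-0.26],[0.98,-0.5,-0.26]], "dr": [[0.08,0.18,-0.12],[0.1667,0.3634,-0.238],[0.1667,0.3634,-0.238],[0.1667,0.3634,-0.238],[0.1667,0.3634,-0.238],[0.1667,0.3634,-0.238],[0.1667,0.3634,-0.238],[0.1667,0.3634,-0.238],[0.1667,0.3634,-0.238],[0.1667,0.3634,-0.238]], "grip": [0,0,0,0,0,0,0,0,0,0]}}

```text
t: 2.9
tool_pos: [0.4925, -0.1853, 0.3364]
tcp_rot: [-0.33, 0.668, 0.472, 0.471]
ft_force: [-0.6, 0.6, -0.3]
finger_gap: 0.085
grip_force: 0.0
```

```bash
cat > look.py <<'E'
from h import *; import sys,pickle
tag=sys.argv[1]; k=K("wrist"); im=manip.read_camera("wrist"); cv2.imwrite(f"pics/{tag}.png",im); d=dict(k=k)
for q in("hanger_slot","hook_grip"):
    d[q]=manip.masks_of(q,"wrist"); print(q,[(round(m["conf"],2),m["extent"]) for m in d[q]])
pickle.dump(d,open(tag+".pkl","wb")); p,_,s=cur(); print(p.round(3),np.round(s["qpos"],2),s["t"])
E
python3 look.py w1
```

```text
hanger_slot [(0.75, [41.8, 220.3, 110.4, 288.4]), (0.58, [284.1, 85.0, 357.9, 189.6])]
hook_grip [(0.59, [299.7, 149.2, 324.5, 264.6]), (0.46, [175.3, 333.3, 225.2, 380.4])]
[ 0.491 -0.189  0.334] [-0.84  0.41  1.51  1.05  1.87 -0.52] 3.05
```

View pics/w1.png

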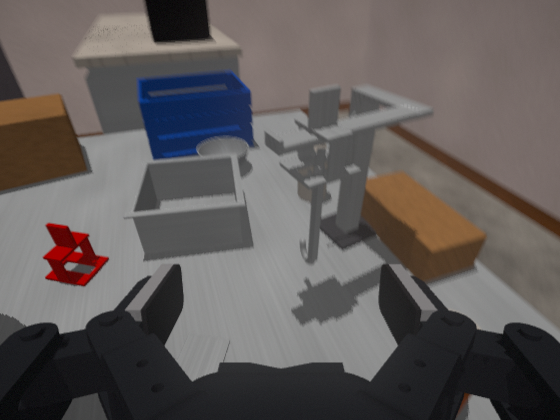

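The wrist view shows the tab at (324,103), plate at (315,180), shank at (316,215) and J bottom at (307,258). The red look-alike is at (75,255). I need a second viewpoint.

```bash
python3 -c "
from h import *
go([.40,-.02,.30],15,12)"
```

```text
linear [0.028, -0.357, 0.329] dr [-0.294, 0.0417, 0.0835] deg 55.5 t 3.05 q [-0.84, 0.41, 1.51, 1.05, 1.87, -0.52]
```

{"api": "play_rows", "payload": {"linear": [[0.028,-0.357,0.329],[0.028,-0.357,0.329],[0.028,-0.357,0.329],[0.028,-0.357,0.329],[0.028,-0.357,0.329],[0.028,-0.357,0.329],[0.028,-0.357,0.329],[0.028,-0.357,0.329],[0.028,-0.357,0.329],[0.028,-0.357,0.329]], "dr": [[-0.294,0.0417,0.0835],[-0.294,0.0417,0.0835],[-0.294,0.0417,0.0835],[-0.294,0.0417,0.0835],[-0.294,0.0417,0.0835],[-0.294,0.0417,0.0835],[-0.294,0.0417,0.0835],[-0.294,0.0417,0.0835],[-0.294,0.0417,0.0835],[-0.294,0.0417,0.0835]], "grip": [0,0,0,0,0,0,0,0,0,0]}}

```text
t: 4.05
tool_pos: [0.4032, -0.0218, 0.3036]
tcp_rot: [-0.082, 0.77, 0.103, 0.624]
ft_force: [-0.1, -0.7, 0.2]
finger_gap: 0.0853
grip_force: 0.0
```

```bash
python3 look.py w2; python3 -c "
import cv2,numpy as np
a=cv2.imread('pics/w1.png')[70:280,250:450];b=cv2.imread('pics/w2.png')
cv2.imwrite('pics/w1c.png',cv2.resize(a,None,fx=2.8,fy=2.8,interpolation=2))"
```

```text
hanger_slot [(0.69, [236.0, 93.4, 300.6, 202.8])]
hook_grip [(0.55, [198.2, 109.8, 294.5, 279.5])]
[ 0.403 -0.022  0.303] [-0.65 -0.45  2.52  1.7   0.89 -0.47] 4.2
```

View pics/w2.png

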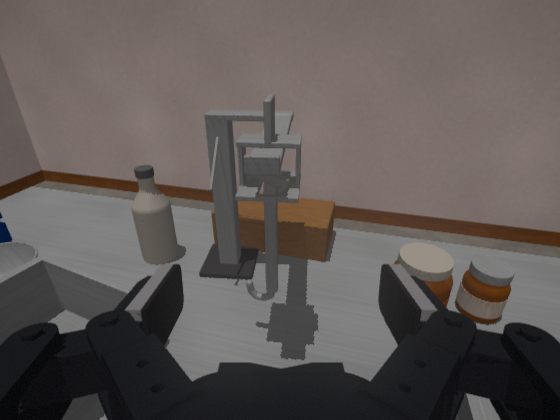

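View pics/w1c.png

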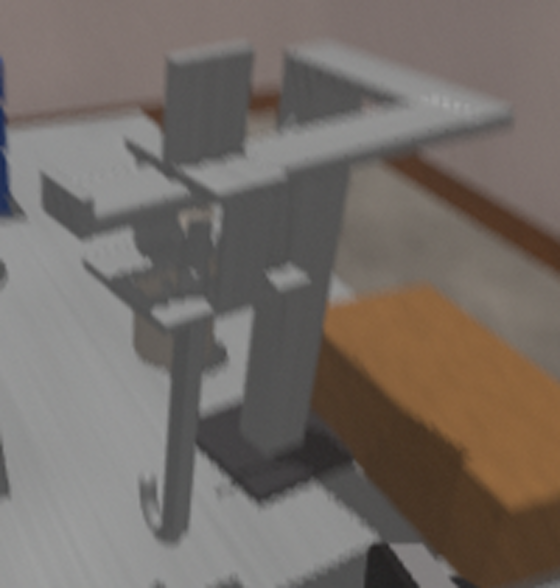

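```bash
cat > fith.py <<'E'
from h import *; import pickle
from scipy.optimize import least_squares
k1=pickle.load(open("w1.pkl","rb"))["k"];k2=pickle.load(open("w2.pkl","rb"))["k"]
obs=[(k1,(-.02,-.004,.098),(310,92)),(k1,(.02,-.004,.098),(339.3,86.8)),(k1,(-.02,-.004,.054),(310,126.4)),
(k1,(-.04,-.035,0),(305.4,185)),(k1,(.04,-.035,0),(360,169.3)),(k1,(-.04,.035,0),(280.4,163.6)),
(k2,(-.04,-.035,0),(299,201)),(k2,(-.04,.035,0),(237,197)),(k2,(-.02,0,.098),(269,99)),
(k1,(0,0,-.167),(313.6,252)),(k2,(0,0,-.10),(271.3,None)),(k2,(0,0,-.187),(272,290))]
def res(x):
    Rz=R.from_euler("z",x[3]); r=[]
    for k,P,uv in obs:
        q=proj("wrist",Rz.apply(P)+x[:3],k)[0]; r+=[q[0]-uv[0]]+([q[1]-uv[1]] if uv[1] else [0])
    return np.array(r)
s=least_squares(res,[.62,.058,.25,.19],loss="soft_l1")
print(s.x.round(4),np.degrees(s.x[3]).round(2)); print(res(s.x).reshape(-1,2).round(1))
E
python3 fith.py
```

```text
[0.627  0.0515 0.2459 0.1929] 11.05
[[ 1.6 -0.3]
 [ 1.4 -0.3]
 [-0.6  4. ]
 [ 2.5  1.9]
 [ 0.2  0.7]
 [-2.8 -1.1]
 [ 0.3 -2.9]
 [-2.5 -1.1]
 [-1.8 -0.1]
 [-2.8  8. ]
 [ 0.1  0. ]
 [ 0.1 11.6]]
```

```bash
sed -i 's/(313.6,252)/(313.6,None)/; s/(272,290)/(272,None)/' fith.py; python3 fith.py; python3 -c "
from h import *
go([.48,-.17,.25],97,44)"
```

```text
[0.6261 0.0508 0.2459 0.1852] 10.61
[[ 1.  -0.1]
 [ 1.1 -0.1]
 [-1.1  4.3]
 [ 1.7  2.3]
 [-0.1  1.3]
 [-3.2 -0.9]
 [ 0.5 -2.4]
 [-2.4 -0.8]
 [-1.5  0.1]
 [-3.2  0. ]
 [ 0.4  0. ]
 [ 0.4  0. ]]
linear [-0.1112, 0.4067, 0.1142] dr [0.4062, -0.1461, -0.2161] deg 86.9 t 4.2 q [-0.65, -0.45, 2.52, 1.7, 0.89, -0.47]
```

{"api": "play_rows", "payload": {"linear": [[-0.111,0.407,0.114],[-0.111,0.407,0.114],[-0.111,0.407,0.114],[-0.111,0.407,0.114],[-0.111,0.407,0.114],[-0.111,0.407,0.114],[-0.111,0.407,0.114],[-0.111,0.407,0.114],[-0.111,0.407,0.114],[-0.111,0.407,0.114]], "dr": [[0.406,-0.146,-0.216],[0.406,-0.146,-0.216],[0.406,-0.146,-0.216],[0.406,-0.146,-0.216],[0.406,-0.146,-0.216],[0.406,-0.146,-0.216],[0.406,-0.146,-0.216],[0.406,-0.146,-0.216],[0.406,-0.146,-0.216],[0.406,-0.146,-0.216]], "grip": [0,0,0,0,0,0,0,0,0,0]}}

```text
t: 5.2
tool_pos: [0.4798, -0.1709, 0.2499]
tcp_rot: [-0.279, 0.642, 0.647, 0.302]
ft_force: [-1.2, 0.3, -1.1]
finger_gap: 0.0852
grip_force: 0.0
```

```bash
cat > pose.py <<'E'
from h import *
SL=np.array([.6265,.051,.2455]); HY=10.8
def hookpose(up=0,turn=0,back=0,az0=HY+85,tilt=46,grip=SL+[0,0,-.145]):
    az=az0-turn; z=orient(az,90-tilt).apply([0,0,1]); return grip+[0,0,up]+z*(.019-back),az,90-tilt
E
python3 -c "
from pose import *
go(*hookpose(back=.09))"
```

```text
linear [0.0886, 0.3681, 0.4963] dr [0.0324, -0.0133, -0.0158] deg 6.9 t 5.2 q [-0.7, 0.45, 1.47, 0.65, 1.78, -0.76]
```

{"api": "play_rows", "payload": {"linear": [[0.03,0.16,0.1],[0.06,0.28,0.25],[0.0886,0.3681,0.4],[0.0886,0.3681,0.4963],[0.0886,0.3681,0.4963],[0.0886,0.3681,0.4963],[0.0886,0.3681,0.4963],[0.0886,0.3681,0.4963],[0.0886,0.3681,0.4963]], "dr": [[0.0324,-0.0133,-0.0158],[0.0324,-0.0133,-0.0158],[0.0324,-0.0133,-0.0158],[0.0324,-0.0133,-0.0158],[0.0324,-0.0133,-0.0158],[0.0324,-0.0133,-0.0158],[0.0324,-0.0133,-0.0158],[0.0324,-0.0133,-0.0158],[0.0324,-0.0133,-0.0158]], "grip": [0,0,0,0,0,0,0,0,0]}}

```text
t: 6.1
tool_pos: [0.6332, -0.0007, 0.1523]
tcp_rot: [-0.288, 0.618, 0.682, 0.265]
ft_force: [0.1, -0.0, -0.3]
finger_gap: 0.0853
grip_force: 0.0
```

```bash
python3 look.py w3; python3 -c "
from pose import *
g=SL+[0,0,-.145]; d=R.from_euler('z',np.radians(HY+85)).apply
print('pred grip',proj('wrist',g),'shank bottom',proj('wrist',g+[0,0,-.022]),'head',proj('wrist',g+[0,0,.151]),'J bottom',proj('wrist',g+d([.016,0,-.042])))
go(*hookpose())"
```

```text
hanger_slot [(0.85, [152.5, 0.0, 454.9, 99.3]), (0.71, [0.0, 49.6, 43.6, 125.0])]
hook_grip [(0.69, [217.3, 0.0, 302.1, 240.5])]
[ 0.633 -0.     0.152] [-0.32  0.72  1.27  0.72  1.55 -0.58] 6.25
pred grip [[279.6003911  222.52712559]] shank bottom [[279.52293135 236.39301346]] head [[280.96370556 -21.51659177]] J bottom [[279.42099999 229.16661871]]
linear [-0.0035, -0.0054, 0.2299] dr [0.0023, -0.0001, 0.0001] deg 0.4 t 6.25 q [-0.32, 0.72, 1.27, 0.72, 1.55, -0.58]
```

View pics/w3.png

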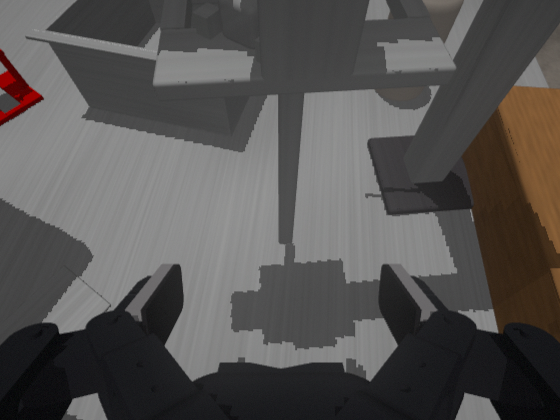

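w3 shows the shank from (292,95) to (286,242). That's about 8 px right of my prediction, so I refit with this close view.

```bash
python3 - <<'E'
s=open("fith.py").read()
s=s.replace('def res(x)','k3=pickle.load(open("w3.pkl","rb"))["k"]\nobs+=[(k3,(-.04,-.035,-.006),(157,87)),(k3,(.04,-.035,-.006),(455,71))]\ndef res(x)').replace('print(res','print("hook pts w3 at slot axis",proj("wrist",[s.x[:3]+[0,0,-z] for z in(.03,.1,.145,.167)],k3).round(1).tolist());print(res')
open("fith.py","w").write(s)
E
python3 fith.py
```

```text
[0.6299 0.0537 0.2476 0.2092] 11.98
hook pts w3 at slot axis [[290.1, 72.7], [286.3, 179.0], [285.0, 217.3], [284.5, 231.6]]
[[ 3.6 -2.7]
 [ 2.8 -2.7]
 [ 1.2  1.7]
 [ 4.8 -0.6]
 [ 1.5 -1.9]
 [-1.4 -3. ]
 [-0.4 -5.9]
 [-3.  -3.6]
 [-2.8 -2.4]
 [-1.7  0. ]
 [-0.9  0. ]
 [-0.8  0. ]
 [ 0.   5.7]
 [-1.6  0.4]]
```

```bash
sed -i 's/^SL=.*/SL=np.array([.6306,.0535,.2470]); HY=11.5/; s/tilt=46/tilt=47/' pose.py; python3 -c "
from pose import *
go(*hookpose())"
```

```text
linear [0.0036, 0.005, 0.2311] dr [0.0051, 0.0055, -0.0026] deg 1.4 t 6.25 q [-0.32, 0.72, 1.27, 0.72, 1.55, -0.58]
```

{"api": "play_rows", "payload": {"linear": [[0.0036,0.005,0.05],[0.0036,0.005,0.1],[0.0036,0.005,0.15],[0.0036,0.005,0.2],[0.0036,0.005,0.231],[0.0036,0.005,0.231],[0.0036,0.005,0.231]], "dr": [[0.005,0.005,-0.0026],[0.005,0.005,-0.0026],[0.005,0.005,-0.0026],[0.005,0.005,-0.0026],[0.005,0.005,-0.0026],[0.005,0.005,-0.0026],[0.005,0.005,-0.0026]], "grip": [0,0,0,0,0,0,0], "newtons": 70}}

```text
t: 6.95
tool_pos: [0.629, 0.0683, 0.0886]
tcp_rot: [-0.297, 0.61, 0.685, 0.265]
ft_force: [-0.2, -0.3, -0.8]
finger_gap: 0.0854
grip_force: 0.0
```

{"api": "play_rows", "payload": {"linear": [[0,0,0],[0,0,0],[0,0,0],[0,0,0],[0,0,0],[0,0,0],[0,0,0],[0,0,0]], "dr": [[0,0,0],[0,0,0],[0,0,0],[0,0,0],[0,0,0],[0,0,0],[0,0,0],[0,0,0]], "grip": [200,200,200,255,255,255,255,255]}}

```text
t: 7.75
tool_pos: [0.6289, 0.0683, 0.0886]
tcp_rot: [-0.297, 0.611, 0.685, 0.265]
ft_force: [-0.1, -1.0, 2.3]
finger_gap: 0.009
grip_force: 68.3
```

```bash
python3 look.py w4; python3 -c "
from pose import *
p,Q,s=cur(); print(Q.as_matrix().round(3)[:,2],s['finger_gap'],s['ft_force'],s['torque'])
g=p-.019*Q.apply([0,0,1]);print(g)
go(*hookpose(up=.015,grip=g))"
```

```text
hanger_slot []
hook_grip [(0.6, [231.4, 0.0, 331.9, 322.0]), (0.2, [1.2, 0.1, 244.9, 147.7])]
[0.629 0.068 0.089] [-0.22  0.78  1.34  0.77  1.42 -0.62] 7.9
[-0.084  0.726 -0.683] 0.00918291168348049 [ 1.03245871 -0.65383881  2.25719314] [-0.14874972 -0.01078176 -0.08025147]
[0.63052908 0.0545623  0.10154901]
linear [0.0274, 0.0, -0.0256] dr [-0.0003, 0.0003, 0.0001] deg 0.1 t 7.9 q [-0.22, 0.78, 1.34, 0.77, 1.42, -0.62]
```

View pics/w4.png

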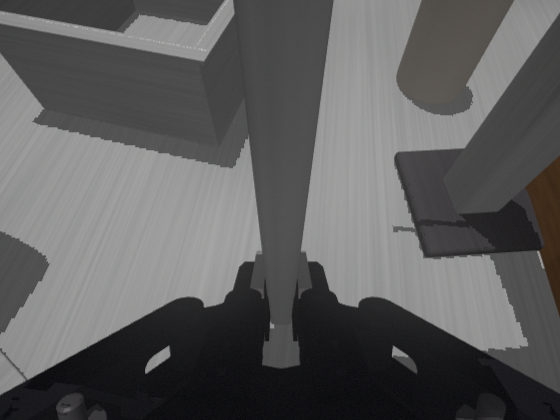

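The shank is gripped between the pads at about (283,290), gap 9 mm. Lift 15 mm.

{"api": "play_rows", "payload": {"linear": [[0.009,0,-0.0085],[0.018,0,-0.017],[0.0274,0,-0.0256],[0.0274,0,-0.0256],[0.0274,0,-0.0256]], "dr": [[0,0,0],[0,0,0],[0,0,0],[0,0,0],[0,0,0]], "grip": [255,255,255,255,255]}}

```text
t: 8.4
tool_pos: [0.6289, 0.0684, 0.1035]
tcp_rot: [-0.297, 0.611, 0.685, 0.265]
ft_force: [0.4, -0.3, -1.6]
finger_gap: 0.0092
grip_force: 68.1
```

```bash
python3 -c "
from pose import *
p,Q,s=cur(); g=p-.019*Q.apply([0,0,1]);print(g,s['ft_force'],s['torque'],s['finger_gap'])
for t in range(10,51,10): go(*hookpose(turn=t,grip=g))"
```

```text
[0.63044677 0.05457102 0.11652262] [ 0.41016398 -0.3438324  -1.59043634] [-0.60517423 -0.05319708  0.03035983] 0.009211666355642242
linear [-0.0003, 0.0061, -0.0004] dr [-0.0409, 0.0004, 0.0381] deg 10.1 t 8.4 q [-0.22, 0.75, 1.34, 0.77, 1.44, -0.6]
linear [-0.0014, 0.0119, -0.0015] dr [-0.0815, 0.0004, 0.076] deg 20.1 t 8.4 q [-0.22, 0.75, 1.34, 0.77, 1.44, -0.6]
linear [-0.0031, 0.0174, -0.0034] dr [-0.1222, 0.0004, 0.1139] deg 30.1 t 8.4 q [-0.22, 0.75, 1.34, 0.77, 1.44, -0.6]
linear [-0.0055, 0.0224, -0.006] dr [-0.1628, 0.0004, 0.1518] deg 40.1 t 8.4 q [-0.22, 0.75, 1.34, 0.77, 1.44, -0.6]
linear [-0.0084, 0.0266, -0.0091] dr [-0.2034, 0.0004, 0.1897] deg 50.1 t 8.4 q [-0.22, 0.75, 1.34, 0.77, 1.44, -0.6]
```

{"api": "play_rows", "payload": {"linear": [[0,0.003,0],[-0.0003,0.0061,-0.0004],[-0.0008,0.009,-0.001],[-0.0014,0.0119,-0.0015],[-0.0022,0.0147,-0.0024],[-0.0031,0.0174,-0.0034],[-0.0055,0.0224,-0.006],[-0.007,0.0245,-0.0075],[-0.0084,0.0266,-0.0091],[-0.0084,0.0266,-0.0091]], "dr": [[-0.02,0,0.019],[-0.0409,0,0.0381],[-0.061,0,0.057],[-0.0815,0,0.076],[-0.102,0,0.095],[-0.1222,0,0.1139],[-0.1628,0,0.1518],[-0.183,0,0.1707],[-0.2034,0,0.1897],[-0.2034,0,0.1897]], "grip": [255,255,255,255,255,255,255,255,255,255]}}

```text
t: 9.4
tool_pos: [0.6392, 0.0653, 0.1033]
tcp_rot: [-0.157, 0.843, 0.362, 0.366]
ft_force: [-0.3, 0.3, -1.3]
finger_gap: 0.0088
grip_force: 68.4
```

```bash
python3 look.py w5;python3 -c "
from pose import *
p,Q,s=cur(); g=p-.019*Q.apply([0,0,1]);z=Q.apply([0,0,1]);print(g,np.degrees(np.arctan2(z[1],z[0])),s['ft_force'],s['torque'],s['finger_gap'])
go(*hookpose(turn=50,up=-.01,grip=g))
go(*hookpose(turn=50,up=-.045,grip=g))"
```

```text
hanger_slot []
hook_grip [(0.75, [232.3, 0.0, 330.3, 324.8])]
[0.64  0.065 0.104] [-0.2   0.51  1.77  1.16  0.74 -0.3 ] 9.55
[0.63065601 0.05452622 0.116539  ] 46.59257338028514 [-0.15005908  0.38839174 -2.59991645] [-0.43308899  0.4130813   0.03938548] 0.00896976067355893
linear [-0.0182, 0.0, 0.0171] dr [-0.0004, 0.0003, 0.0007] deg 0.2 t 9.55 q [-0.2, 0.51, 1.77, 1.16, 0.74, -0.3]
linear [-0.0822, -0.0, 0.0768] dr [-0.0004, 0.0003, 0.0007] deg 0.2 t 9.55 q [-0.2, 0.51, 1.77, 1.16, 0.74, -0.3]
```

View pics/w5.png

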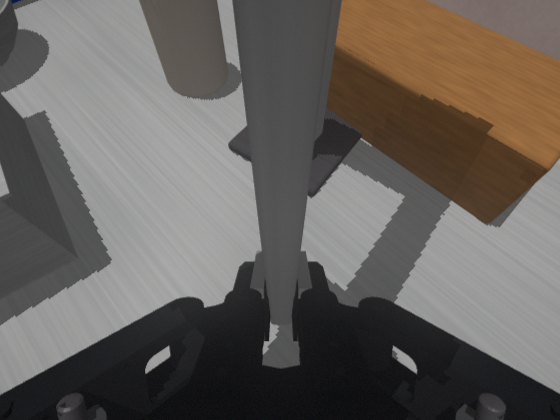

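The hook is still held after the twist, with low forces. Lower and watch the force.

{"api": "play_rows", "payload": {"linear": [[-0.0091,0,0.0085],[-0.0182,0,0.0171],[-0.0274,0,0.0256],[-0.033,0,0.031],[-0.0384,0,0.0359],[-0.0384,0,0.0359]], "dr": [[0,0,0],[0,0,0],[0,0,0],[0,0,0],[0,0,0],[0,0,0]], "grip": [255,255,255,255,255,255]}}

```text
t: 10.15
tool_pos: [0.6399, 0.0646, 0.0819]
tcp_rot: [-0.157, 0.843, 0.362, 0.366]
ft_force: [-0.4, 0.6, -2.5]
finger_gap: 0.0092
grip_force: 68.4
```

{"api": "play_rows", "payload": {"linear": [[-0.0114,0,0.0107],[-0.0228,0,0.0213],[-0.0342,0,0.032],[-0.0457,0,0.0427],[-0.0457,0,0.0427],[-0.0457,0,0.0427]], "dr": [[0,0,0],[0,0,0],[0,0,0],[0,0,0],[0,0,0],[0,0,0]], "grip": [255,255,255,255,255,255]}}

```text
t: 10.75
tool_pos: [0.64, 0.0646, 0.0573]
tcp_rot: [-0.157, 0.843, 0.362, 0.366]
ft_force: [-0.9, -0.6, -1.9]
finger_gap: 0.0088
grip_force: 68.4
```

```bash
python3 -c "
from pose import *
p,Q,s=cur(); g=p-.019*Q.apply([0,0,1]);print(p,g,s['ft_force'],s['torque'],s['finger_gap'])
go(p+[-.13,-.09,0],46.5,43)"
```

```text
[0.63999296 0.06464315 0.05725087] [0.6304372  0.05457863 0.07022749] [-0.91434926 -0.62841573 -1.89087972] [-0.39818472  0.43758613 -0.01126718] 0.008794381123355982
linear [-0.2643, -0.0808, -0.2826] dr [0.0001, 0.0004, 0.0] deg 0.1 t 10.75 q [-0.2, 0.59, 1.78, 1.26, 0.71, -0.43]
```

Step 1 should be done: the hook head is about 25 mm below the slot. Withdraw, then rise.

{"api": "play_rows", "payload": {"linear": [[-0.033,-0.01,-0.035],[-0.09,-0.027,-0.097],[-0.176,-0.054,-0.188],[-0.2643,-0.0808,-0.2826],[-0.2643,-0.0808,-0.2826],[-0.2643,-0.0808,-0.2826]], "dr": [[0,0,0],[0,0,0],[0,0,0],[0,0,0],[0,0,0],[0,0,0]], "grip": [255,255,255,255,255,255], "newtons": 100}}

```text
t: 11.35
tool_pos: [0.5101, -0.0265, 0.058]
tcp_rot: [-0.156, 0.843, 0.361, 0.366]
ft_force: [0.4, -0.2, -1.2]
finger_gap: 0.0084
grip_force: 97.9
```

```bash
cat >> pose.py <<'E'
def gp(g,az,pitch): go(np.array(g)+.019*orient(az,pitch).apply([0,0,1]),az,pitch)
def st():
    p,Q,s=cur(); z=Q.apply([0,0,1]); print("g",(p-.019*z).round(4),"z",z.round(3),"ft",np.round(s['ft_force'],1),"tq",np.round(s['torque'],2),"gap",round(s['finger_gap'],4),"t",s["t"],"q",np.round(s["qpos"],2))
E
python3 -c "
from pose import *
st(); gp([.43,-.13,.2],24,80)"
```

```text
g [ 0.5005 -0.0365  0.0709] z [ 0.505  0.528 -0.683] ft [ 0.4 -0.2 -1.2] tq [-0.4   0.35  0.  ] gap 0.0084 t 11.35 q [-0.47  0.43  2.06  1.23  0.84 -0.68]
linear [0.0082, 0.0372, -0.4428] dr [-0.0599, -0.2027, 0.1113] deg 43.0 t 11.35 q [-0.47, 0.43, 2.06, 1.23, 0.84, -0.68]
```

{"api": "play_rows", "payload": {"linear": [[0.0,0.01,-0.1],[0.004,0.02,-0.21],[0.008,0.037,-0.32],[0.0082,0.0372,-0.4428],[0.0082,0.0372,-0.4428],[0.0082,0.0372,-0.4428],[0.0082,0.0372,-0.4428]], "dr": [[-0.005,-0.02,0.01],[-0.015,-0.05,0.028],[-0.03,-0.1,0.056],[-0.045,-0.15,0.084],[-0.0599,-0.2027,0.1113],[-0.0599,-0.2027,0.1113],[-0.0599,-0.2027,0.1113]], "grip": [255,255,255,255,255,255,255]}}

```text
t: 12.05
tool_pos: [0.4351, -0.127, 0.1826]
tcp_rot: [-0.016, 0.974, 0.208, 0.085]
ft_force: [-0.3, 0.3, -2.8]
finger_gap: 0.0085
grip_force: 97.9
```

```bash
python3 -c "
from pose import *
st(); gp([.42,-.295,.2],2.2,123)"
```

```text
g [ 0.4321 -0.1283  0.2013] z [ 0.159  0.067 -0.985] ft [-0.3  0.3 -2.8] tq [-0.06  0.22 -0.02] gap 0.0085 t 12.05 q [-0.43  0.07  1.93  0.15  1.04  0.65]
linear [-0.2257, 0.3585, -0.0418] dr [0.0261, -0.2356, 0.1215] deg 48.0 t 12.05 q [-0.43, 0.07, 1.93, 0.15, 1.04, 0.65]
```

{"api": "play_rows", "payload": {"linear": [[-0.05,0.08,-0.01],[-0.11,0.18,-0.02],[-0.17,0.27,-0.03],[-0.2257,0.3585,-0.0418],[-0.2257,0.3585,-0.0418],[-0.2257,0.3585,-0.0418],[-0.2257,0.3585,-0.0418],[-0.2257,0.3585,-0.0418]], "dr": [[0.004,-0.035,0.018],[0.0087,-0.078,0.04],[0.013,-0.118,0.06],[0.0174,-0.157,0.081],[0.0217,-0.196,0.101],[0.0261,-0.2356,0.1215],[0.0261,-0.2356,0.1215],[0.0261,-0.2356,0.1215]], "grip": [255,255,255,255,255,255,255,255]}}

```text
t: 12.85
tool_pos: [0.4092, -0.2956, 0.1809]
tcp_rot: [0.003, 0.959, 0.021, -0.283]
ft_force: [-0.1, -0.5, -2.3]
finger_gap: 0.0089
grip_force: 98.2
```

```bash
python3 -c "
from pose import *
st(); gp([.42,-.292,.1],2.2,128)
gp([.42,-.292,.052],2.2,128)"
```

```text
g [ 0.4196 -0.2952  0.1969] z [-0.543 -0.019 -0.84 ] ft [-0.1 -0.5 -2.3] tq [ 0.06 -0.31 -0.02] gap 0.0089 t 12.85 q [-0.55  0.53  1.42 -0.31  1.68  1.02]
linear [0.1285, -0.0066, 0.2025] dr [-0.0006, -0.0284, 0.0021] deg 5.1 t 12.85 q [-0.55, 0.53, 1.42, -0.31, 1.68, 1.02]
linear [0.1937, -0.0059, 0.3032] dr [-0.0006, -0.0284, 0.0021] deg 5.1 t 12.85 q [-0.55, 0.53, 1.42, -0.31, 1.68, 1.02]
```

{"api": "play_rows", "payload": {"linear": [[0.04,-0.003,0.06],[0.085,-0.005,0.13],[0.1285,-0.0066,0.2025],[0.16,-0.006,0.25],[0.18,-0.006,0.282],[0.1937,-0.006,0.3032],[0.1937,-0.006,0.3032],[0.1937,-0.006,0.3032]], "dr": [[0,-0.01,0],[0,-0.02,0.001],[0,-0.0284,0.002],[0,-0.0284,0.002],[0,-0.0284,0.002],[0,-0.0284,0.002],[0,-0.0284,0.002],[0,-0.0284,0.002]], "grip": [255,255,255,255,255,255,255,255]}}

```text
t: 13.65
tool_pos: [0.4073, -0.2935, 0.0386]
tcp_rot: [0.006, 0.945, 0.016, -0.326]
ft_force: [0.8, 0.4, -2.2]
finger_gap: 0.0088
grip_force: 98.3
```

```bash
python3 -c "
from pose import *
st(); gp([.42,-.292,.041],2.2,130)
gp([.42,-.292,.035],2.2,130)
k=K('scene'); g=cur()[0]-.019*cur()[1].apply([0,0,1])
manip.read_camera('scene')
for m in manip.masks_of('hook_grip','scene'): print(m['conf'],m['extent'])
print(proj('scene',[g,g+[.151,.006,0]]))
"
```

```text
g [ 0.419  -0.2931  0.0536] z [-0.616 -0.021 -0.788] ft [ 0.8  0.4 -2.2] tq [ 0.01 -0.36  0.  ] gap 0.0088 t 13.65 q [-0.54  0.76  1.45 -0.34  1.52  1.12]
linear [0.0198, -0.0025, 0.0232] dr [-0.0007, -0.0109, -0.0009] deg 2.0 t 13.65 q [-0.54, 0.76, 1.45, -0.34, 1.52, 1.12]
linear [0.029, -0.0025, 0.035] dr [-0.0007, -0.0109, -0.0009] deg 2.0 t 13.65 q [-0.54, 0.76, 1.45, -0.34, 1.52, 1.12]
0.56 [184.8, 281.8, 211.5, 307.5]
[[180.22072014 275.2626132 ]
 [207.7067405  300.93739994]]
```

Hook location confirmed in the pan. Creep down to contact.

{"api": "play_rows", "payload": {"linear": [[0.01,-0.0012,0.012],[0.0198,-0.0025,0.0232],[0.0198,-0.0025,0.0232],[0.0198,-0.0025,0.0232]], "dr": [[0,-0.0055,0],[0,-0.0109,0],[0,-0.0109,0],[0,-0.0109,0]], "grip": [255,255,255,255]}}

```text
t: 14.15
tool_pos: [0.4075, -0.2922, 0.0254]
tcp_rot: [0.006, 0.939, 0.017, -0.343]
ft_force: [0.7, -0.8, 4.1]
finger_gap: 0.0088
grip_force: 99.1
```

{"api": "play_rows", "payload": {"linear": [[0,0,0],[0,0,0],[0,0,0],[0,0,0],[0,0,0],[0,0,0],[0,0,0],[0,0,0]], "dr": [[0,0,0],[0,0,0],[0,0,0],[0,0,0],[0,0,0],[0,0,0],[0,0,0],[0,0,0]], "grip": [215,210,205,190,160,120,60,0], "newtons": 20}}

```text
t: 14.95
tool_pos: [0.4073, -0.2922, 0.0254]
tcp_rot: [0.006, 0.939, 0.016, -0.343]
ft_force: [-0.6, -0.4, 0.2]
finger_gap: 0.0729
grip_force: 0.0
```

```bash
python3 look.py w6; python3 -c "
from pose import *
st()
for n in('scene','top'):
  manip.read_camera(n)
  for m in manip.masks_of('hook_grip',n): 
    e=m['extent'];print(n,m['conf'],e,atz(n,[(e[0]+e[2])/2,(e[1]+e[3])/2],.02))
"
```

```text
hanger_slot []
hook_grip [(0.82, [137.9, 0.0, 338.2, 275.0])]
[ 0.407 -0.292  0.025] [-0.53  0.8   1.43 -0.35  1.54  1.13] 15.1
g [ 0.4195 -0.2918  0.0399] z [-0.644 -0.022 -0.765] ft [-0.1 -0.  -1. ] tq [-0.02 -0.32 -0.04] gap 0.0854 t 15.1 q [-0.53  0.8   1.43 -0.35  1.54  1.13]
scene 0.75 [181.8, 284.1, 226.0, 306.7] [ 0.50882896 -0.26584667  0.02      ]
scene 0.19 [135.5, 324.4, 166.4, 367.6] [ 0.59587451 -0.485024    0.02      ]
```

{"api": "play_rows", "payload": {"linear": [[0,0,-0.06],[0,0,-0.15],[-0.03,0,-0.28],[-0.08,0,-0.42],[-0.12,0,-0.5],[-0.12,0,-0.5]], "dr": [[0,0,0],[0,0,0],[0,0.03,0],[0,0.07,0],[0,0.11,0],[0,0.15,0]], "grip": [0,0,0,0,0,0]}}

```text
t: 15.9
tool_pos: [0.5023, -0.2899, 0.2163]
tcp_rot: [0.005, 0.994, 0.017, -0.107]
ft_force: [0.6, -0.7, -1.0]
finger_gap: 0.0856
grip_force: 0.0
```

```bash
python3 look.py w7; python3 -c "
from pose import *
import pickle
st(); d=pickle.load(open('w7.pkl','rb'))
for m in d['hook_grip'][:2]:
  ys,xs=np.nonzero(m['mask']); P=np.array([atz('wrist',(x,y),.015,d['k'])[:2] for x,y in list(zip(xs,ys))[::20]]); print(m['conf'],P.min(0),P.max(0))
manip.read_camera('top')
for m in manip.masks_of('hook_grip','top'): 
  e=m['extent'];print(m['conf'],e,atz('top',e[:2],.015),atz('top',e[2:],.015))
"
```

```text
hanger_slot []
hook_grip [(0.92, [218.8, 59.8, 303.6, 239.6])]
[ 0.499 -0.289  0.21 ] [-0.54  0.49  1.33 -0.12  1.52  1.02] 16.05
g [ 0.5028 -0.2892  0.2286] z [-0.227 -0.007 -0.974] ft [-0.  -0.7 -1.3] tq [ 0.03 -0.13  0.06] gap 0.0853 t 16.05 q [-0.54  0.49  1.33 -0.12  1.52  1.02]
0.92 [ 0.3821504  -0.31706339] [ 0.57412978 -0.23433142]
```

The hook lies wholly in the pan (x 0.38–0.57, y −0.32 to −0.23). Now over to the hanger.

```bash
python3 -c "
from pose import *
st(); go([.55,-.20,.42],11.5,90); go([.60,.045,.44],11.5,90)"
```

```text
g [ 0.5033 -0.2889  0.2267] z [-0.231 -0.006 -0.973] ft [-0.3 -0.3 -1.3] tq [-0.03 -0.09  0.02] gap 0.0854 t 16.15 q [-0.54  0.49  1.33 -0.12  1.52  1.02]
linear [0.0095, -0.219, -0.546] dr [-0.0068, 0.0739, -0.0525] deg 16.4 t 16.15 q [-0.54, 0.49, 1.33, -0.12, 1.52, 1.02]
linear [0.1404, -0.8269, -0.6271] dr [-0.0068, 0.0739, -0.0525] deg 16.4 t 16.15 q [-0.54, 0.49, 1.33, -0.12, 1.52, 1.02]
```

{"api": "play_rows", "payload": {"linear": [[0,-0.05,-0.11],[0,-0.1,-0.23],[0,-0.16,-0.36],[0.01,-0.22,-0.48],[0.04,-0.32,-0.57],[0.08,-0.44,-0.627],[0.1,-0.56,-0.627],[0.14,-0.68,-0.627],[0.14,-0.8269,-0.627],[0.14,-0.8269,-0.627]], "dr": [[0,0.02,-0.014],[0,0.04,-0.03],[-0.007,0.0739,-0.0525],[-0.007,0.0739,-0.0525],[-0.007,0.0739,-0.0525],[-0.007,0.0739,-0.0525],[-0.007,0.0739,-0.0525],[-0.007,0.0739,-0.0525],[-0.007,0.0739,-0.0525],[-0.007,0.0739,-0.0525]], "grip": [0,0,0,0,0,0,0,0,0,0]}}

```text
t: 17.15
tool_pos: [0.5996, 0.0489, 0.4389]
tcp_rot: [0.001, 0.995, 0.102, -0.001]
ft_force: [-0.0, -0.8, 0.1]
finger_gap: 0.0851
grip_force: 0.0
```

```bash
python3 look.py w8; python3 - <<'E'
from pose import *
import pickle
st(); d=pickle.load(open('w8.pkl','rb')); k=d['k']
Rz=R.from_euler('z',np.radians(HY)); q=lambda P: proj('wrist',Rz.apply(P)+SL,k).round(1)
print("pred tab top corners",q([(-.02,0,.098),(.02,0,.098),(-.02,0,.054),(.02,0,.054)]).tolist(),"plate",q([(-.04,-.035,0),(-.04,.035,0),(.04,.035,0),(.04,-.035,0)]).tolist())
im=cv2.imread('pics/w8.png'); m=d['hanger_slot'][0]['mask'] if d['hanger_slot'] else None
e=[int(v) for v in d['hanger_slot'][0]['extent']]; print(e)
for r in (e[0],): pass
x0,y0=max(e[0]-40,0),max(e[1]-40,0); c=im[y0:e[3]+40,x0:e[2]+40]; print(x0,y0,c.shape); s=min(780/c.shape[1],580/c.shape[0]); print(s)
cv2.imwrite('pics/w8c.png',cv2.resize(c,None,fx=s,fy=s,interpolation=2))
E
```

```text
hanger_slot [(0.59, [241.6, 108.9, 321.5, 196.9])]
hook_grip [(0.58, [427.4, 202.2, 466.0, 298.8])]
[0.6   0.047 0.439] [ 0.02  0.38  0.95 -0.    1.82  1.38] 17.3
g [0.5996 0.0467 0.4583] z [-0.    -0.002 -1.   ] ft [ 0.1 -0.4 -0.3] tq [0.04 0.02 0.02] gap 0.0854 t 17.3 q [ 0.02  0.38  0.95 -0.    1.82  1.38]
pred tab top corners [[282.3, 196.3], [282.6, 140.5], [281.9, 184.0], [282.2, 136.4]] plate [[315.4, 192.6], [247.6, 192.3], [245.6, 111.4], [318.2, 111.7]]
[241, 108, 321, 196]
201 68 (168, 160, 3)
3.4523809523809526
```

View pics/w8c.png

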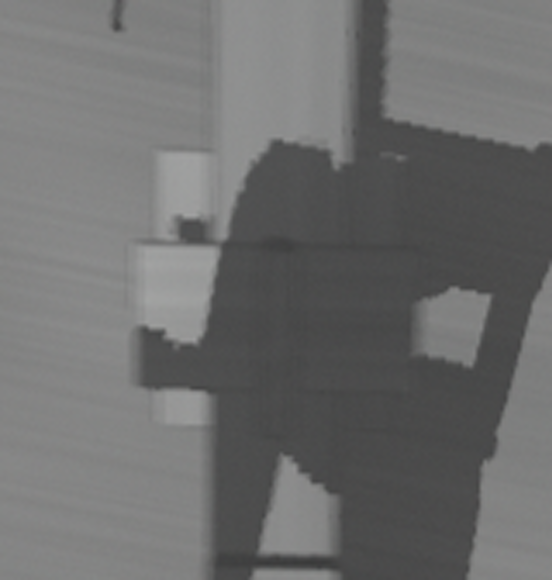

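The crop shows the tab end-on at px (282.7, 137–194) and the plate's left edge at 246, within 2 px of prediction. Descend on the tab.

```bash
python3 -c "
from pose import *
go(SL+[.001,0,.063],HY,90)"
```

```text
linear [0.082, -0.0013, 0.3232] dr [0.0008, 0.0002, 0.0009] deg 0.2 t 17.3 q [0.02, 0.38, 0.95, -0.0, 1.82, 1.38]
```

{"api": "play_rows", "payload": {"linear": [[0.05,-0.001,0],[0.082,-0.001,0.06],[0.082,-0.001,0.14],[0.082,-0.001,0.22],[0.082,-0.001,0.27],[0.082,-0.001,0.31],[0.082,-0.001,0.323],[0.082,-0.001,0.323]], "dr": [[0.001,0,0.001],[0.001,0,0.001],[0.001,0,0.001],[0.001,0,0.001],[0.001,0,0.001],[0.001,0,0.001],[0.001,0,0.001],[0.001,0,0.001]], "grip": [0,0,0,0,0,0,0,0], "newtons": 80}}

```text
t: 18.1
tool_pos: [0.6319, 0.0509, 0.3111]
tcp_rot: [-0.0, 0.995, 0.098, 0.001]
ft_force: [-1.0, -0.5, 0.3]
finger_gap: 0.0855
grip_force: 0.0
```

{"api": "play_rows", "payload": {"linear": [[0,0,0],[0,0,0],[0,0,0],[0,0,0],[0,0,0],[0,0,0],[0,0,0],[0,0,0]], "dr": [[0,0,0],[0,0,0],[0,0,0],[0,0,0],[0,0,0],[0,0,0],[0,0,0],[0,0,0]], "grip": [200,200,200,255,255,255,255,255]}}

```text
t: 18.9
tool_pos: [0.6318, 0.0519, 0.3123]
tcp_rot: [-0.001, 0.995, 0.099, 0.002]
ft_force: [-0.0, 1.7, 1.9]
finger_gap: 0.0068
grip_force: 79.3
```

{"api": "play_rows", "payload": {"linear": [[0,0,-0.01],[0,0,-0.022],[0,0,-0.035],[0,0,-0.045],[0,0,-0.045],[0,0,-0.045]], "dr": [[0,0,0],[0,0,0],[0,0,0],[0,0,0],[0,0,0],[0,0,0]], "grip": [255,255,255,255,255,255]}}

```text
t: 19.5
tool_pos: [0.6318, 0.0517, 0.33]
tcp_rot: [-0.001, 0.995, 0.099, 0.002]
ft_force: [0.0, -0.6, -5.4]
finger_gap: 0.0068
grip_force: 78.2
```

```bash
python3 -c "
from pose import *
p=cur()[0];st();go(p+R.from_euler('z',np.radians(HY)).apply([-.14,0,0]),HY,90)
go([.44,.05,.36],HY,90)"
```

```text
g [0.6317 0.0517 0.349 ] z [ 0.003  0.002 -1.   ] ft [ 0.  -0.6 -5.4] tq [-0.05 -0.01  0.03] gap 0.0068 t 19.5 q [0.02 0.45 1.1  0.   1.59 1.4 ]
linear [-0.35, 0.0011, -0.0013] dr [-0.0003, -0.0012, -0.001] deg 0.3 t 19.5 q [0.02, 0.45, 1.1, 0.0, 1.59, 1.4]
linear [-0.4707, -0.0899, -0.0767] dr [-0.0003, -0.0012, -0.001] deg 0.3 t 19.5 q [0.02, 0.45, 1.1, 0.0, 1.59, 1.4]
```

{"api": "play_rows", "payload": {"linear": [[-0.03,0,0],[-0.07,0,0],[-0.12,0,0],[-0.17,0,0],[-0.22,0,0],[-0.27,0,0],[-0.31,0,0],[-0.35,0,0],[-0.35,0,0]], "dr": [[0,0,0],[0,0,0],[0,0,0],[0,0,0],[0,0,0],[0,0,0],[0,0,0],[0,0,0],[0,0,0]], "grip": [255,255,255,255,255,255,255,255,255]}}

```text
t: 20.4
tool_pos: [0.4934, 0.024, 0.33]
tcp_rot: [-0.001, 0.995, 0.098, 0.002]
ft_force: [-0.1, 0.1, -5.6]
finger_gap: 0.0067
grip_force: 78.3
```

```bash
python3 -c "
from pose import *
p=cur()[0];st();go([.475,.322,.30],HY,90);go([.475,.322,.095],HY,90)"
```

```text
g [0.4933 0.024  0.349 ] z [ 0.004  0.001 -1.   ] ft [-0.1  0.1 -5.6] tq [ 0.03  0.05 -0.03] gap 0.0067 t 20.4 q [-0.03  0.11  1.52  0.    1.51  1.35]
linear [0.1006, -0.7394, 0.0759] dr [-0.0002, -0.0014, -0.0011] deg 0.3 t 20.4 q [-0.03, 0.11, 1.52, 0.0, 1.51, 1.35]
linear [0.0984, -0.7391, 0.5884] dr [-0.0002, -0.0014, -0.0011] deg 0.3 t 20.4 q [-0.03, 0.11, 1.52, 0.0, 1.51, 1.35]
```

{"api": "play_rows", "payload": {"linear": [[0.01,-0.06,0.01],[0.025,-0.16,0.02],[0.04,-0.27,0.03],[0.053,-0.38,0.04],[0.066,-0.49,0.05],[0.08,-0.6,0.06],[0.1,-0.68,0.075],[0.113,-0.735,0.075],[0.115,-0.758,0.075],[0.115,-0.758,0.075]], "dr": [[0,0,0],[0,0,0],[0,0,0],[0,0,0],[0,0,0],[0,0,0],[0,0,0],[0,0,0],[0,0,0],[0,0,0]], "grip": [255,255,255,255,255,255,255,255,255,255]}}

```text
t: 21.4
tool_pos: [0.4801, 0.3315, 0.2994]
tcp_rot: [-0.0, 0.995, 0.099, 0.002]
ft_force: [-0.6, 0.4, -5.7]
finger_gap: 0.0064
grip_force: 78.9
```

```bash
python3 - <<'E'
from pose import *
st(); k=K("wrist"); manip.read_camera("wrist")
for m in manip.masks_of("square_pan","wrist"): 
    e=m["extent"]; print("w",m["conf"],e)
    if e[2]-e[0]>80:
        c=[(e[0]+e[2])/2,(e[1]+e[3])/2]; print(atz("wrist",c,.1,k))
manip.read_camera("scene"); M=manip.masks_of("square_pan","scene")
M=[m for m in M if m["extent"][0]>290][0]; print(M["conf"],M["extent"])
x,f=fit([box([0,0,.05],[.19,.19,.1])],[("scene",K("scene"),M["mask"])],[.483,.3275,-.16],fz=0); print(x,f)
go([.48,.33,.10],HY,90); go([.48,.33,.082],HY,90)
E
```

```text
g [0.4801 0.3315 0.3184] z [ 0.003  0.001 -1.   ] ft [-0.6  0.4 -5.7] tq [-0.04  0.01  0.01] gap 0.0064 t 21.4 q [ 0.54  0.33  1.32 -0.    1.48  1.91]
w 0.81 [161.6, 49.8, 422.9, 304.4]
[0.48930485 0.32083519 0.1       ]
0.83 [304.3, 184.9, 373.7, 246.2]
[ 0.46884509  0.32942453 -0.17395387] -0.6870013056724213
linear [-0.0032, -0.0006, 0.5005] dr [-0.0002, -0.0013, -0.0014] deg 0.3 t 21.6 q [0.54, 0.33, 1.32, -0.0, 1.48, 1.91]
linear [-0.0034, -0.0006, 0.5455] dr [-0.0002, -0.0013, -0.0014] deg 0.3 t 21.6 q [0.54, 0.33, 1.32, -0.0, 1.48, 1.91]
```

Consistent with the pan centre (~0.483, 0.327). Lower.

{"api": "play_rows", "payload": {"linear": [[0,0,0.06],[0,0.004,0.15],[0,0.006,0.24],[0,0.006,0.33],[0,0.006,0.4],[0,0.006,0.46],[0,0.006,0.5],[0,0.006,0.525],[0,0.006,0.545],[0,0.006,0.545]], "dr": [[0,0,0],[0,0,0],[0,0,0],[0,0,0],[0,0,0],[0,0,0],[0,0,0],[0,0,0],[0,0,0],[0,0,0]], "grip": [255,255,255,255,255,255,255,255,255,255]}}

```text
t: 22.6
tool_pos: [0.4814, 0.3282, 0.0816]
tcp_rot: [-0.0, 0.995, 0.098, 0.002]
ft_force: [0.4, 0.9, -5.6]
finger_gap: 0.0067
grip_force: 78.8
```

{"api": "play_rows", "payload": {"linear": [[0,0,0.005],[0,0,0.01],[0,0,0.014],[0,0,0.014]], "dr": [[0,0,0],[0,0,0],[0,0,0],[0,0,0]], "grip": [255,255,255,255]}}

```text
t: 23.0
tool_pos: [0.4815, 0.3287, 0.0765]
tcp_rot: [-0.001, 0.995, 0.099, 0.002]
ft_force: [0.1, -0.2, -4.3]
finger_gap: 0.007
grip_force: 79.2
```

{"api": "play_rows", "payload": {"linear": [[0,0,0.003],[0,0,0.005],[0,0,0.007],[0,0,0.007]], "dr": [[0,0,0],[0,0,0],[0,0,0],[0,0,0]], "grip": [255,255,255,255]}}

```text
t: 23.4
tool_pos: [0.4818, 0.3291, 0.0762]
tcp_rot: [-0.001, 0.995, 0.099, 0.003]
ft_force: [-11.6, -5.0, 21.6]
finger_gap: 0.0067
grip_force: 83.4
```

Contact with the floor. Release.

{"api": "play_rows", "payload": {"linear": [[0,0,-0.003],[0,0,-0.003],[0,0,-0.003],[0,0,-0.003],[0,0,-0.003],[0,0,-0.003],[0,0,-0.003]], "dr": [[0,0,0],[0,0,0],[0,0,0],[0,0,0],[0,0,0],[0,0,0],[0,0,0]], "grip": [255,220,190,150,120,100,100], "newtons": 20}}

```text
t: 24.1
tool_pos: [0.4815, 0.3287, 0.0747]
tcp_rot: [-0.001, 0.995, 0.099, 0.002]
ft_force: [-0.4, 0.8, 0.5]
finger_gap: 0.0519
grip_force: 0.0
```

{"api": "play_rows", "payload": {"linear": [[0,0,-0.03],[0,0,-0.1],[0,0,-0.2],[0,0,-0.32],[0,0,-0.45],[0,0,-0.5],[0,0,-0.5]], "dr": [[0,0,0],[0,0,0],[0,0,0],[0,0,0],[0,0,0],[0,0,0],[0,0,0]], "grip": [100,100,100,100,60,0,0]}}

```text
t: 24.8
tool_pos: [0.4814, 0.3287, 0.2797]
tcp_rot: [-0.002, 0.995, 0.099, 0.005]
ft_force: [-0.4, 0.3, -0.4]
finger_gap: 0.0855
grip_force: 0.0
```

```bash
python3 look.py w9; python3 - <<'E'
from pose import *
import pickle
st(); d=pickle.load(open('w9.pkl','rb')); k=d['k']
S=np.array([.4805,.328,.009]); Rz=R.from_euler('z',np.radians(HY)); q=lambda P: proj('wrist',Rz.apply(P)+S,k)
uv=q([(a,b,0) for a in(-.04,.04) for b in(-.035,.035)]+[(a,0,.098) for a in(-.02,.02)]); print("pred upright extent",uv.min(0),uv.max(0))
x,f=fit(HANG,[("wrist",k,d['hanger_slot'][0]['mask'])],[S[0],S[1],.2],fz=.009); print(x,f)
manip.read_camera('top')
for m in manip.masks_of('hook_grip','top'): e=m['extent'];print(m['conf'],atz('top',e[:2],.015),atz('top',e[2:],.015))
def c(m): e=m["extent"]; return [(e[0]+e[2])/2,(e[1]+e[3])/2]
for n,h in(("jar_big",.125),("jar_small",.09),("spray",.19),("spatula",.01),("cup",.09),("bowl",.06)):
    M=manip.masks_of(n,"top"); print(n,atz("top",c(M[0]),h/2).round(3) if M else None)
E
```

```text
hanger_slot [(0.57, [249.3, 141.9, 313.6, 209.5])]
hook_grip [(0.38, [155.8, 46.9, 432.6, 317.7])]
[0.48  0.328 0.274] [ 0.54  0.34  1.37 -0.    1.43  1.91] 24.95
g [0.4804 0.3281 0.2931] z [ 0.003  0.001 -1.   ] ft [-0.1 -0.3 -1. ] tq [-0.01 -0.04 -0.01] gap 0.0855 t 24.95 q [ 0.54  0.34  1.37 -0.    1.43  1.91]
pred upright extent [252.85078963 142.34261369] [310.06597434 211.22133538]
[0.48046672 0.32880052 0.20073661] -0.8340770791075051
0.71 [ 0.57890542 -0.23727858  0.015     ] [ 0.37161821 -0.32746615  0.015     ]
jar_big [ 0.701 -0.151  0.062]
jar_small [ 0.761 -0.255  0.045]
spray [0.753 0.328 0.095]
spatula [ 0.419 -0.059  0.005]
cup [ 0.621 -0.494  0.045]
bowl [0.605 0.55  0.03 ]
```

The hanger stands upright as predicted, the hook is in the pan and the bystanders are unmoved within measuring noise. Hand in.

```bash
python3 -c "
from station import manip
print(manip.finish_job())"
```

```text
the job is handed in; nothing more can be done
None
```

I handed the job in at about 25 s of the 67 s allowed; no verdict came back, but the last camera check showed the hook wholly inside the long pan, the hanger upright in the square pan, the gripper clear, and the bystanders in place within measuring noise.

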